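# Close the dust cover over the accommodation lens

## Robot

A 6-joint arm with a two-finger parallel gripper is mounted at the origin on the work surface. World frame = base frame: x ahead of the robot, y to its left, z up, the work surface at z = 0. Lengths are in mm, angles in rad, forces in N, time in s.
With the tool pointing down it reaches from about 275 to 1000 mm from the base axis. Payload 8.4 kg.
Tool frame: the origin (TCP) lies midway between the tips of the shut fingers; the grasp point (between the pads) lies 19 mm behind it (r.grip_point_offset is the distance from the TCP to the grasp point, in mm); z points along the fingers, x is the direction in which the jaws open and shut, and the axes are right-handed (so a half turn about z gives the same grasp; the last joint's range is limited). The gripper opens to 85 mm and grips with 20 to 120 N. Pads are 22 mm wide; open, the fingers measure 114 mm over their backs; the gripper's body (76 mm by 85 mm) begins 54 mm behind the grasp point. The pads swing forward as they close: fully open they stand 13 mm farther back than shut.
Start: joints at [-1.208, 0.353, 1.633, -0, 1.155, -0.002], TCP at [222.975, -583.875, 231.281] pointing down, gripper open.
Joint ranges: [-2.63, 2.63], [-0.92, 2.1], [0.06, 2.66], [-1.3, 4.44], [0, 2.69], [-3.02, 3.02]. Speed limits (rad/s): [2.22, 2.22, 2.79, 3.14, 3.14, 3.14].

## Interface

Orientations are given as [roll, pitch, yaw] about the fixed x, y, z axes, in that order (R = Rz(yaw) Ry(pitch) Rx(roll)).
In Python, from rig import monitor, vision, sign_off, r gives the robot as it stands.
- The arm moves only by the shell command python3 -m inch 'ROWS' [FORCE]. ROWS is JSON, a list of rows, each an object with "dp": the shift along the tool's x, y, z in mm, a list of three; "angular": the turn, a rotation vector about the tool's x, y, z in rad, a list of three; "fingers": the closure in counts, from 0 (fully open) to 255 (shut). A call has 1 to 12 rows; each row is the pose to reach, as a shift and turn from the pose commanded when the call began, along the tool's axes at that moment; what a row does not reach only later rows make up. A row lasts 1/12 s, in which the tool goes at most 41.7 mm and 7.16 degrees, less where a joint would pass 70% of its speed; a pose out of reach is approached as far as the arm can. A call with a gripper value outside its range is refused whole. The fingers move at their own pace and stop on an object; FORCE is the grip in N (left out, the last holds). Time passes only in rows, so rows that repeat a pose let the fingers close. It gives the time, the measured TCP pose, the force and the opening at its end, in the units of the state.
- monitor.sense(): the state, without advancing time (a new reading comes with each control period).
- vision.grab_frame(name): name is "scene" or "top" or "wrist"; returns (picture, depth): 420x560x3 uint8, blue, green, red; 420x560 float32, mm along the optical axis (not along the pixel's ray), 0 where there is no reading.
- vision.camera_params(name): a dict with "fx", "fy", "cx", "cy" (pixels), "distortion" ([k1, k2, p1, p2, k3] as OpenCV has them; the pictures are not rectified), "R" (3x3) and "t" (3): a world point X has camera coordinates R X + t. Camera axes: x right, y down, z forward; pixel columns grow to the right and rows downward; lengths in mm; the calibration is good to about 2 mm. A picture is of the moment at which its call begins: read the wrist's pose just before it. camera_params takes no time and is no camera call; for the wrist camera it gives the pose at the moment of the call.
- sign_off(): hands the job in, once; it reports no verdict.
The state is a dict: "clock": time; "qpos": joint angles; "qvel": joint speeds; "joint_efforts": joint torques, N m; "eef_pos": TCP position; "tcp_rot": TCP orientation; "contact_force": force on the tool from outside, world axes, zero at the start; "wrist_torque": the same for the moment, N m; "opening": opening from 0.0 (shut) to 1.0 (fully open).
Only numpy, scipy, OpenCV 4.12 (cv2) and the standard library are available. Lean on these libraries where they do the work, as an engineer would, in place of code of your own. Each camera call takes 0.05 s, during which the arm holds its last target.

## Task

Two small lens trays on the refraction shelf stand with their hinged dust covers leaning open. Take the cover of the tray that holds the round chrome-rimmed lens by its bar, swing it up past vertical and lower it gently all the way down onto its rubber bumpers, without letting it fall either way, then let go. Leave the cover of the tray with the brass prism leaning open as it is, and leave the lens lying in its tray.

Things in the scene. Friction and masses are not known exactly. Their poses are not given: they have to be found in the camera images.
- lens_cover (a joint): Hinged dust cover of the lens tray, rad: 0 leaning open (35 degrees past upright), 0.611 upright, 2.182 closed (level); both ends are hard stops. Nearly free hinge, no spring, 0.13 to 0.25 kg: it falls either way if not held. Black plate 150 mm wide, 3 mm thick, free edge 81 mm from the hinge; two thin struts 100 mm apart carry a round dark steel bar beyond that edge.
- lens_bar (a point): Centre of that bar, the part to grip: 10 mm thick, parallel to the hinge, 130 mm from its axis; its y axis runs along the bar. Window between bar and plate edge: 93 mm along the bar, 44 mm deep. The bar can turn between the fingers, which may point down all the way. Bar height above the shelf: 154 mm at the start, 178 mm upright, 48 mm closed, 45 mm in front of the tray.
- lens_hinge (a point): Middle of the cover's hinge axis, 48 mm above the shelf, fixed to the tray. y runs along the hinge, level; x is level and points to the side where the open cover leans; the closed bar lies 130 mm along -x. The tray is grey, fixed, 80 (x) by 150 (y) by 42 mm high, its centre 45 mm along -x from here. The prism's tray is just the same.
- lens_center (a point): Centre of the loose round accommodation lens, 38 mm across, 6 mm thick, chrome rim with a small tab, lying flat in its tray.
- prism_cover (a joint): The same kind of cover on the other tray, the one that holds a triangular brass bar prism 45 mm long; same angles. It leans open at 0 and is to stay there.

How it is judged:
By the outcome, as a careful person would: the job done as asked, in the order asked, and still so for the second after the job is handed in, with the robot touching nothing.
It also fails if it takes over 35 s, if anything falls off the work surface, if the arm or the gripper's body presses on something with over 40 N, if the wrist force passes 120 N, or if a joint passes its speed limit or range.

## Working session

There is one attempt and no reset: what is moved stays moved. The work goes in short steps, Python scripts to look and compute and a shell command to move; the robot and the scene stay as the last step left them, time stands still between calls to the robot, and variables do not carry over. Pictures are saved under pics/ and viewed, and the job is handed in when it is done.

```bash
ls; mkdir -p pics; python3 - <<'E'
from rig import monitor, vision, r
import cv2
print(monitor.sense())
for n in ("scene","top","wrist"):
    p=vision.camera_params(n); print(n,p)
    im,d=vision.grab_frame(n); cv2.imwrite(f"pics/{n}0.png",im)
    import numpy as np; np.save(f"pics/{n}0d.npy",d)
E
```

```text
pics
{'clock': 0.0, 'qpos': array([-1.20837631e+00,  3.53666367e-01,  1.63418137e+00, -2.26745107e-05,
        1.15520452e+00, -2.42534880e-03]), 'qvel': array([-0.00053639, -0.00117191, -0.00044349,  0.00014203, -0.00134609,
       -0.0004984 ]), 'joint_efforts': array([-1.92266125e-03, -6.05264926e+01, -3.42059970e+01, -3.33877506e-05,
        9.28192574e-03,  4.14215606e-05]), 'eef_pos': array([ 222.8018044 , -583.39588452,  230.53009907]), 'tcp_rot': array([ 3.14157546e+00,  1.45965372e-03, -1.20594181e+00]), 'contact_force': array([ 0.39754916,  0.53503222, -0.25094748]), 'wrist_torque': array([-0.05758367, -0.01355214,  0.02039721]), 'opening': 0.9958491411461443}
scene {'fx': 386.86143912458596, 'fy': 386.86143912458596, 'cx': 275.2636205023431, 'cy': 204.83803782540355, 'distortion': array([-0.10701376,  0.        ,  0.        ,  0.        ,  0.        ]), 'R': array([[ 0.60255319,  0.79805698,  0.00589156],
       [ 0.69545726, -0.52143789, -0.49441049],
       [-0.39149566,  0.30200595, -0.86920858]]), 't': array([-330.76157937, -361.15667732, 1002.81921848])}
top {'fx': 498.44057068548676, 'fy': 498.44057068548676, 'cx': 280.8098496908238, 'cy': 208.3083535058561, 'distortion': array([-0.0168218,  0.       ,  0.       ,  0.       ,  0.       ]), 'R': array([[-4.61855828e-04, -9.99963848e-01,  8.49052982e-03],
       [-9.98076247e-01, -6.54342860e-05, -6.19983985e-02],
       [ 6.19967128e-02, -8.50283046e-03, -9.98040134e-01]]), 't': array([-12.10403317, 600.99669622, 919.06862491])}
wrist {'fx': 335.97221244955017, 'fy': 335.97221244955017, 'cx': 280.64916338431595, 'cy': 207.78921417873428, 'distortion': array([-0.03847619,  0.        ,  0.        ,  0.        ,  0.        ]), 'R': array([[ 0.35737038, -0.93396037, -0.00210936],
       [-0.89694207, -0.34383353,  0.27798097],
       [-0.26034847, -0.09745019, -0.96058427]]), 't': array([-623.99190158,  -37.67008605,  378.81335832])}
```

View pics/scene0.png

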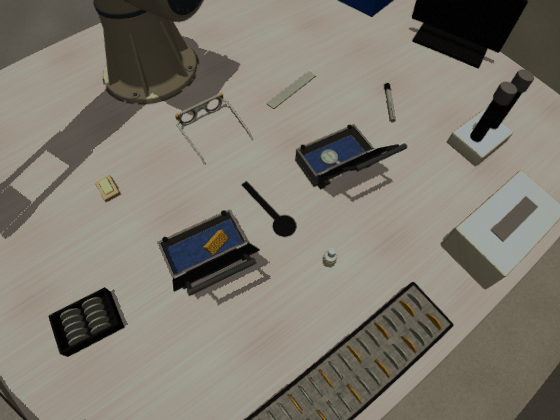

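View pics/top0.png

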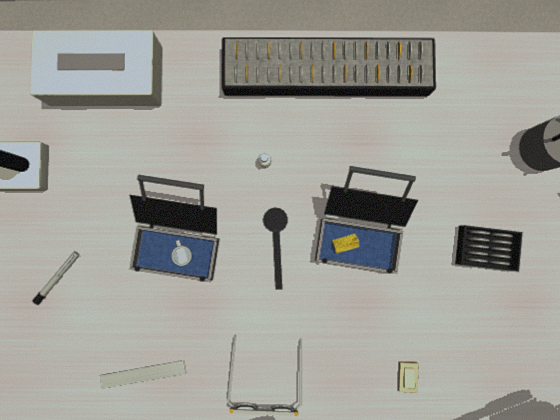

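View pics/wrist0.png

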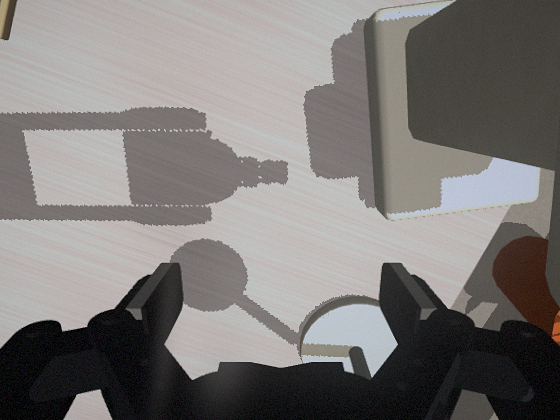

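The scene shows the lens tray on the far side (lens at about 330,157) and the prism tray nearer. In the top view, the lens tray is on the left (lens 181,256, bar running 140,180 to 203,186). The prism tray is on the right (prism 346,243). Next I measure the bar and hinge.

```bash
cat > h.py <<'E'
import numpy as np, cv2
from rig import vision
def K(p): return np.array([[p['fx'],0,p['cx']],[0,p['fy'],p['cy']],[0,0,1]])
def rays(p,uv):
    n=cv2.undistortPoints(np.array(uv,float).reshape(-1,1,2),K(p),p['distortion']).reshape(-1,2)
    return np.c_[n,np.ones(len(n))]
def world(p,uv,d):
    return (rays(p,uv)*np.array(d).reshape(-1,1)-p['t'])@p['R']
def proj(p,X):
    rv,_=cv2.Rodrigues(p['R']); return cv2.projectPoints(np.array(X,float).reshape(-1,1,3),rv,p['t'],K(p),p['distortion'])[0].reshape(-1,2)
def tri(obs):  # [(p,uv)...] least squares
    A=np.zeros((3,3));b=np.zeros(3)
    for p,uv in obs:
        d=p['R'].T@rays(p,uv)[0]; d/=np.linalg.norm(d); c=-p['R'].T@p['t']
        M=np.eye(3)-np.outer(d,d);A+=M;b+=M@c
    return np.linalg.solve(A,b)
def cloud(p,d):
    v,u=np.mgrid[:420,:560]; return world(p,np.c_[u.ravel(),v.ravel()],d.ravel()).reshape(420,560,3)
E
python3 - <<'E'
from h import *
for n,(u0,u1,v0,v1) in dict(top=(120,230,165,285),scene=(285,415,115,215)).items():
    p=vision.camera_params(n); d=np.load(f"pics/{n}0d.npy"); im=cv2.imread(f"pics/{n}0.png")
    c=cloud(p,d)
    cr=im[v0:v1,u0:u1]; cv2.imwrite(f"pics/{n}_crop.png",cv2.resize(cr,None,fx=5,fy=5,interpolation=cv2.INTER_CUBIC))
    z=c[v0:v1,u0:u1,2]; x=c[v0:v1,u0:u1]
    for lo,hi in((140,175),(100,140),(60,100),(44,58),(30,44)):
        m=(z>lo)&(z<hi)&(d[v0:v1,u0:u1]>0); q=x[m]
        if len(q)>5: print(n,lo,hi,len(q),np.median(q,0).round(1),q.min(0).round(),q.max(0).round())
p=vision.camera_params("top");d=np.load("pics/top0d.npy");c=cloud(p,d)
q=c[165:200,120:230].reshape(-1,3);dd=d[165:200,120:230].ravel();q=q[(q[:,2]>135)&(dd>0)]
print(q[:].round(0)[::8])
E
```

```text
top 140 175 448 [633.7 165.4 157.4] [614. 114. 140.] [647. 220. 163.]
top 100 140 727 [602.6 171.7 109.8] [583.  98. 100.] [630. 245. 140.]
top 60 100 1372 [582.1 173.8  80.8] [558. 100.  60.] [609. 249. 100.]
top 44 58 318 [562.3 176.   52.6] [467. 105.  44.] [578. 258.  58.]
top 30 44 763 [514.2 191.5  40.6] [467. 106.  30.] [567. 263.  44.]
scene 140 175 340 [634.4 160.8 158.4] [612. 112. 140.] [646. 221. 162.]
scene 100 140 221 [603.7 164.7 113.8] [584.  99. 100.] [625. 247. 140.]
scene 60 100 254 [578.6 160.7  79.3] [557. 100.  60.] [603. 250. 100.]
scene 44 58 135 [552.  134.   50.8] [467. 104.  44.] [588. 261.  58.]
scene 30 44 683 [503.3 179.4  40.4] [465. 105.  30.] [579. 263.  44.]
[[646. 219. 156.]
 [644. 215. 157.]
 [644. 202. 157.]
 [642. 208. 160.]
 [642. 195. 160.]
 [641. 215. 159.]
 [641. 202. 158.]
 [641. 190. 155.]
 [640. 217. 158.]
 [639. 204. 159.]
 [639. 190. 160.]
 [639. 178. 159.]
 [638. 218. 154.]
 [638. 204. 157.]
 [638. 190. 156.]
 [638. 176. 159.]
 [638. 164. 157.]
 [637. 211. 154.]
 [636. 198. 157.]
 [636. 184. 159.]
 [636. 171. 160.]
 [636. 159. 159.]
 [636. 220. 146.]
 [635. 194. 158.]
 [635. 181. 157.]
 [634. 168. 160.]
 [635. 155. 159.]
 [635. 143. 158.]
 [633. 188. 156.]
 [633. 175. 159.]
 [633. 160. 159.]
 [633. 147. 159.]
 [633. 135. 158.]
 [633. 216. 141.]
 [632. 169. 157.]
 [632. 156. 157.]
 [631. 143. 159.]
 [632. 130. 157.]
 [632. 117. 155.]
 [630. 162. 156.]
 [630. 149. 160.]
 [630. 136. 160.]
 [630. 123. 159.]
 [630. 218. 142.]
 [628. 151. 158.]
 [628. 138. 157.]
 [628. 125. 157.]
 [629. 220. 140.]
 [627. 141. 159.]
 [626. 128. 159.]
 [626. 115. 159.]
 [625. 132. 155.]
 [625. 119. 158.]
 [623. 124. 157.]
 [622. 119. 152.]
 [619. 120. 149.]
 [617. 122. 143.]
 [615. 118. 142.]
 [612. 120. 138.]]
```

```bash
ls pics
```

```text
scene0.png
scene0d.npy
scene_crop.png
top0.png
top0d.npy
top_crop.png
wrist0.png
wrist0d.npy
```

```bash
python3 - <<'E'
from h import *
for n,(u0,u1,v0,v1) in dict(top=(120,230,165,285),scene=(285,415,115,215)).items():
    p=vision.camera_params(n); d=np.load(f"pics/{n}0d.npy"); c=cloud(p,d)[v0:v1,u0:u1].reshape(-1,3); dd=d[v0:v1,u0:u1].ravel()
    q=c[(c[:,2]>152)&(dd>0)&(c[:,0]>600)]
    m=q.mean(0); l=cv2.fitLine(q[:,:2].astype(np.float32),cv2.DIST_HUBER,0,.01,.01).ravel()
    if l[1]<0:l[:2]*=-1
    s=(q[:,:2]-m[:2])@l[:2]
    mid=(s.min()+s.max())/2
    print(n,"bar a",-np.arctan2(l[0],l[1]),"mid",l[2:]+0*mid,m[:2]+mid*l[:2],"len",np.ptp(s),"ztop",np.percentile(q[:,2],[50,90,98]))
    q=c[(c[:,2]>65)&(c[:,2]<112)&(dd>0)]
    A=np.c_[q[:,:2],np.ones(len(q))]; k=np.linalg.lstsq(A,q[:,2],rcond=None)[0]
    nn=np.array([-k[0],-k[1],1]);nn/=np.linalg.norm(nn); print(" plate n",nn,"azim",np.arctan2(k[1],k[0]),"slope from vertical",np.degrees(np.arctan(1/np.hypot(k[0],k[1]))))
    # plate line at z=48 : points
    print(" z=48 x at y=170:",(48-k[2]-k[1]*170)/k[0], "at z=154", (154-k[2]-k[1]*170)/k[0])
E
```

```text
top bar a -0.15254946 mid [634.18530273 166.27905273] [634.37759948 166.81852086] len 106.53771241543278 ztop [157.57719852 159.6403186  160.52699242]
 plate n [-0.80605293  0.12482391  0.5785306 ] azim -0.15363783103870102 slope from vertical 35.34725936238012
 z=48 x at y=170: 558.1114850781759 at z=154 634.1911585695109
scene bar a -0.145133 mid [635.30151367 164.37106323] [635.23710031 166.65674035] len 110.15808079774739 ztop [158.46966678 160.15133257 160.91062061]
 plate n [-0.81066103  0.11994372  0.57309876] azim -0.14689220732025873 slope from vertical 34.966595880608985
 z=48 x at y=170: 557.2256297390862 at z=154 632.1625841806947
```

View pics/top_crop.png

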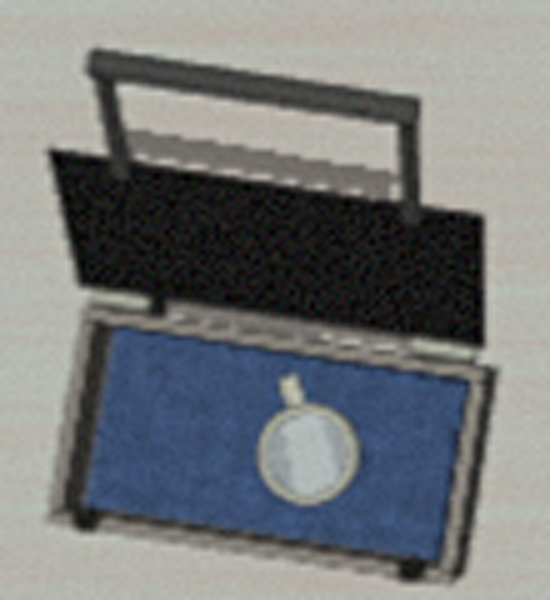

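View pics/scene_crop.png

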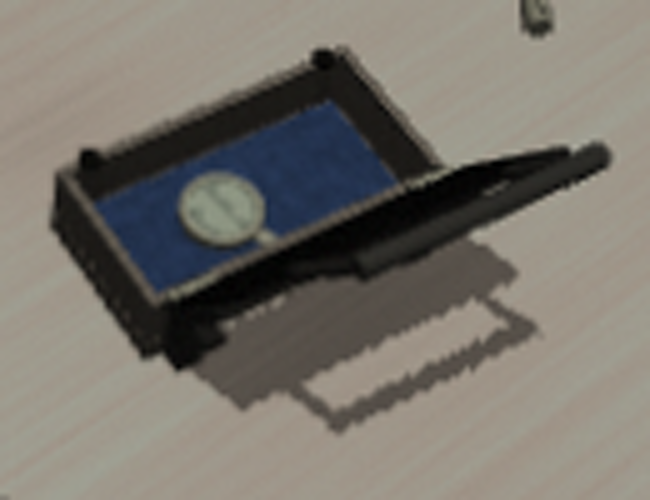

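```bash
cat >> h.py <<'E'
from scipy.spatial.transform import Rotation as Ro
def todp(cmdpos,rpy,target):
    return Ro.from_euler('xyz',rpy).as_matrix().T@(np.array(target,float)-np.array(cmdpos,float))
E
python3 - <<'E'
from h import *
from rig import monitor
t=vision.camera_params("top");s=vision.camera_params("scene")
a=tri([(t,(138.2,177.2)),(s,(404.2,146.8))]);b=tri([(t,(202.2,186.8)),(s,(357.8,167.8))])
print(a,b,(a+b)/2)
print(todp([222.975,-583.875,231.281],[np.pi,0,-1.206],[634.7,166.7,230]))
print(todp([222.975,-583.875,231.281],[np.pi,0,-1.206],[634.7,166.7,260]))
E
```

```text
[642.56411318 218.91021646 153.23573366] [627.21224583 115.39759698 157.67895303] [634.8881795  167.15390672 155.45734334]
[-554.29788297 -652.40644017    1.281     ]
[-554.29788297 -652.40644017  -28.719     ]
```

```bash
python3 -m inch '[{"dp":[-12,-14,-5],"angular":[0,0,-0.05],"fingers":60},{"dp":[-35,-41,-15],"angular":[0,0,-0.15],"fingers":60},{"dp":[-60,-70,-25],"angular":[0,0,-0.25],"fingers":60},{"dp":[-85,-100,-29],"angular":[0,0,-0.35],"fingers":60},{"dp":[-110,-129,-29],"angular":[0,0,-0.45],"fingers":60},{"dp":[-135,-159,-29],"angular":[0,0,-0.55],"fingers":60},{"dp":[-160,-188,-29],"angular":[0,0,-0.65],"fingers":60},{"dp":[-185,-218,-29],"angular":[0,0,-0.75],"fingers":60},{"dp":[-210,-247,-29],"angular":[0,0,-0.85],"fingers":60},{"dp":[-235,-276,-29],"angular":[0,0,-0.95],"fingers":60},{"dp":[-257,-302,-29],"angular":[0,0,-1.03],"fingers":60},{"dp":[-270,-318,-29],"angular":[0,0,-1.057],"fingers":60}]' 40
python3 - <<'E'
from h import *
from rig import monitor
s=monitor.sense();print(s['clock'],s['eef_pos'],s['tcp_rot'],s['opening'])
print(todp(s['eef_pos'],[np.pi,0,-.149],[634.8,167,240]))
E
```

```text
clock: 1.15
eef_pos: [424.6, -215.3, 260.3]
tcp_rot: [-3.141, -0.0, -0.143]
contact_force: [0.2, 0.3, 0.1]
opening: 0.763
1.15 [ 424.56173636 -215.34634863  260.26360312] [-3.14076767e+00 -1.20856893e-04 -1.42944217e-01] 0.7625242215332431
[ 151.14978545 -409.31967967   20.26360312]
```

```bash
python3 -m inch '[{"dp":[6,-16,0],"angular":[0,0,0],"fingers":90},{"dp":[18,-49,0],"angular":[0,0,0],"fingers":90},{"dp":[32,-86,0],"angular":[0,0,0],"fingers":90},{"dp":[46,-124,0],"angular":[0,0,0],"fingers":90},{"dp":[60,-162,2],"angular":[0,0,0],"fingers":90},{"dp":[74,-200,5],"angular":[0,0,0],"fingers":90},{"dp":[88,-238,8],"angular":[0,0,0],"fingers":90},{"dp":[102,-276,11],"angular":[0,0,0],"fingers":90},{"dp":[116,-314,14],"angular":[0,0,0],"fingers":90},{"dp":[130,-351,17],"angular":[0,0,0],"fingers":90},{"dp":[143,-388,20],"angular":[0,0,0],"fingers":90},{"dp":[151,-409,20],"angular":[0,0,0],"fingers":90}]'
python3 - <<'E'
from h import *
from rig import monitor
s=monitor.sense();print(s['clock'],s['eef_pos'],s['tcp_rot'],s['opening'])
p=vision.camera_params("wrist"); im,d=vision.grab_frame("wrist"); cv2.imwrite("pics/w1.png",im); np.save("pics/w1d.npy",d)
s=monitor.sense();print(s['clock'],s['eef_pos'],s['tcp_rot'],s['opening'])
c=cloud(p,d); m=(d>0)&(c[...,2]>150)&(c[...,2]<165)&(c[...,0]>600)&(c[...,1]>90)&(c[...,1]<240); q=c[m]
l=cv2.fitLine(q[:,:2].astype(np.float32),cv2.DIST_HUBER,0,.01,.01).ravel(); print(l, q.min(0),q.max(0),np.percentile(q[:,2],[50,95]),len(q))
print(proj(p,[[634.8,167,154]]))
E
```

```text
clock: 2.15
eef_pos: [634.6, 167.5, 239.1]
tcp_rot: [-3.141, 0.001, -0.147]
contact_force: [-0.8, -0.4, -0.1]
opening: 0.645
2.15 [634.61813911 167.53013065 239.14261625] [-3.14095580e+00  6.86020832e-04 -1.47409817e-01] 0.6453889578745743
2.2 [635.98988001 169.71458853 239.31932086] [-3.13935638e+00 -4.55869349e-04 -1.46391803e-01] 0.6439444562865991
[1.4790569e-01 9.8900145e-01 6.3369641e+02 1.7178804e+02] [618.78080871 114.35703387 150.14057504] [645.59631145 221.8400244  160.69092315] [158.15011537 159.70551094] 2164
[[282.45788583 214.49434755]]
```

View pics/w1.png

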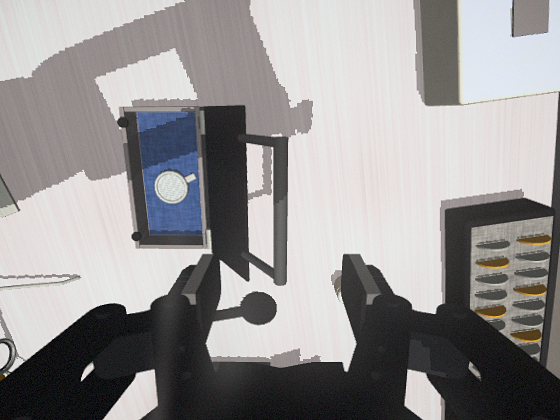

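The wrist view shows the bar at column 281, rows 138–285, parallel to the pads, with the lens in this tray at (170,187). Next I descend over the bar.

```bash
python3 -m inch '[{"dp":[-1,1,10],"angular":[0,0,0],"fingers":90},{"dp":[-1.5,2,28],"angular":[0,0,0],"fingers":90},{"dp":[-1.5,3,48],"angular":[0,0,0],"fingers":90},{"dp":[-1.5,3,68],"angular":[0,0,0],"fingers":90},{"dp":[-1.5,3,86],"angular":[0,0,0],"fingers":90},{"dp":[-1.5,3,98],"angular":[0,0,0],"fingers":90},{"dp":[-1.5,3,104],"angular":[0,0,0],"fingers":90},{"dp":[-1.5,3,104],"angular":[0,0,0],"fingers":90},{"dp":[-1.5,3,104],"angular":[0,0,0],"fingers":90}]' 
python3 - <<'E'
from h import *
from rig import monitor
s=monitor.sense();print(s['clock'],s['eef_pos'],s['tcp_rot'],s['opening'],s['contact_force'])
p=vision.camera_params("wrist"); im,d=vision.grab_frame("wrist"); cv2.imwrite("pics/w2.png",im)
E
```

```text
clock: 2.95
eef_pos: [631.9, 160.7, 136.6]
tcp_rot: [3.142, -0.0, -0.149]
contact_force: [0.3, 0.2, 0.6]
opening: 0.651
2.95 [631.91352504 160.72116879 136.61365042] [ 3.14157018e+00 -1.26266868e-04 -1.49347633e-01] 0.6511346012730266 [0.33345547 0.19101012 0.5809803 ]
```

View pics/w2.png

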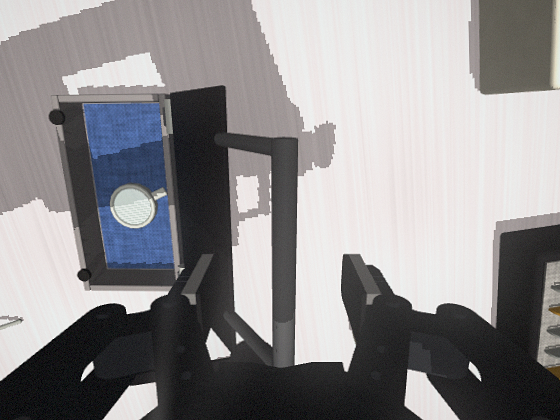

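```bash
python3 -m inch '[{"dp":[1,-3,1],"angular":[0,0,0],"fingers":90},{"dp":[1,-6,1.5],"angular":[0,0,0],"fingers":140},{"dp":[1,-6,1.5],"angular":[0,0,0],"fingers":190},{"dp":[1,-6,1.5],"angular":[0,0,0],"fingers":255},{"dp":[1,-6,1.5],"angular":[0,0,0],"fingers":255},{"dp":[1,-6,1.5],"angular":[0,0,0],"fingers":255},{"dp":[1,-6,1.5],"angular":[0,0,0],"fingers":255},{"dp":[1,-6,1.5],"angular":[0,0,0],"fingers":255},{"dp":[1,-6,1.5],"angular":[0,0,0],"fingers":255},{"dp":[1,-6,1.5],"angular":[0,0,0],"fingers":255}]' 30
python3 - <<'E'
from h import *
from rig import monitor
s=monitor.sense();print(s['clock'],s['eef_pos'],s['tcp_rot'],s['opening'],s['contact_force'])
p=vision.camera_params("wrist"); im,d=vision.grab_frame("wrist"); cv2.imwrite("pics/w3.png",im)
E
```

```text
clock: 3.83
eef_pos: [634.0, 167.1, 135.0]
tcp_rot: [-3.141, -0.001, -0.149]
contact_force: [1.6, 1.3, 1.5]
opening: 0.1
3.8333 [634.01151664 167.05469308 134.9864437 ] [-3.14117209e+00 -5.66041098e-04 -1.49118972e-01] 0.09959862436517704 [1.56596611 1.31781091 1.54992142]
```

View pics/w3.png

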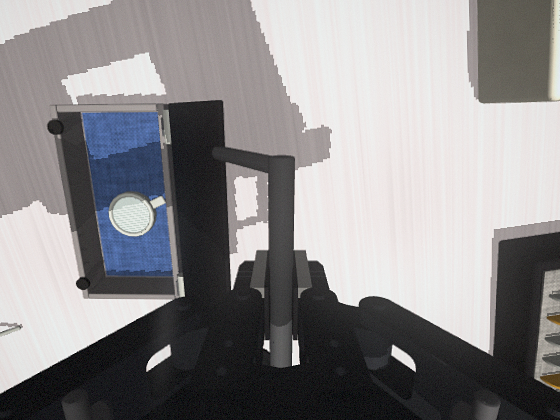

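```bash
python3 -c "
import numpy as np
a=np.radians(35)
for p in list(range(35,-94,-4)):
  q=np.radians(p);print(p,round(130*(np.sin(q)-np.sin(a)),1),round(-130*(np.cos(q)-np.cos(a)),1))"
```

```text
35 0.0 -0.0
31 -7.6 -4.9
27 -15.5 -9.3
23 -23.8 -13.2
19 -32.2 -16.4
15 -40.9 -19.1
11 -49.8 -21.1
7 -58.7 -22.5
3 -67.8 -23.3
-1 -76.8 -23.5
-5 -85.9 -23.0
-9 -94.9 -21.9
-13 -103.8 -20.2
-17 -112.6 -17.8
-21 -121.2 -14.9
-25 -129.5 -11.3
-29 -137.6 -7.2
-33 -145.4 -2.5
-37 -152.8 2.7
-41 -159.9 8.4
-45 -166.5 14.6
-49 -172.7 21.2
-53 -178.4 28.3
-57 -183.6 35.7
-61 -188.3 43.5
-65 -192.4 51.5
-69 -195.9 59.9
-73 -198.9 68.5
-77 -201.2 77.2
-81 -203.0 86.2
-85 -204.1 95.2
-89 -204.5 104.2
-93 -204.4 113.3
```

```bash
python3 -m inch '[{"dp":[-3,-2,0],"angular":[0,0,0],"fingers":255},{"dp":[-7.6,0,-4.9],"angular":[0,0,0],"fingers":255},{"dp":[-15.5,0,-9.3],"angular":[0,0,0],"fingers":255},{"dp":[-23.8,0,-13.2],"angular":[0,0,0],"fingers":255},{"dp":[-32.2,0,-16.4],"angular":[0,0,0],"fingers":255},{"dp":[-40.9,0,-19.1],"angular":[0,0,0],"fingers":255},{"dp":[-49.8,0,-21.1],"angular":[0,0,0],"fingers":255},{"dp":[-58.7,0,-22.5],"angular":[0,0,0],"fingers":255},{"dp":[-65,0,-23.1],"angular":[0,0,0],"fingers":255},{"dp":[-67.8,0,-23.3],"angular":[0,0,0],"fingers":255},{"dp":[-67.8,0,-23.3],"angular":[0,0,0],"fingers":255},{"dp":[-67.8,0,-23.3],"angular":[0,0,0],"fingers":255}]'
python3 - <<'E'
from h import *
from rig import monitor
s=monitor.sense();print(s['clock'],s['eef_pos'],s['tcp_rot'],s['opening'],s['contact_force'],s['wrist_torque'])
for n in ("wrist","scene"):
    im,d=vision.grab_frame(n); cv2.imwrite(f"pics/{n}4.png",im)
    if n=="scene": cv2.imwrite("pics/s4c.png",cv2.resize(im[80:230,260:440],None,fx=4,fy=4))
E
```

```text
clock: 4.88
eef_pos: [566.3, 177.3, 158.3]
tcp_rot: [-3.141, 0.0, -0.149]
contact_force: [1.9, 3.2, 6.6]
opening: 0.105
4.8833 [566.26145283 177.27983174 158.30111026] [-3.14136621e+00  1.59792142e-04 -1.48697426e-01] 0.1053794877114788 [1.87307006 3.18089922 6.5986112 ] [ 0.47148934 -0.30063061  0.02483259]
```

View pics/s4c.png

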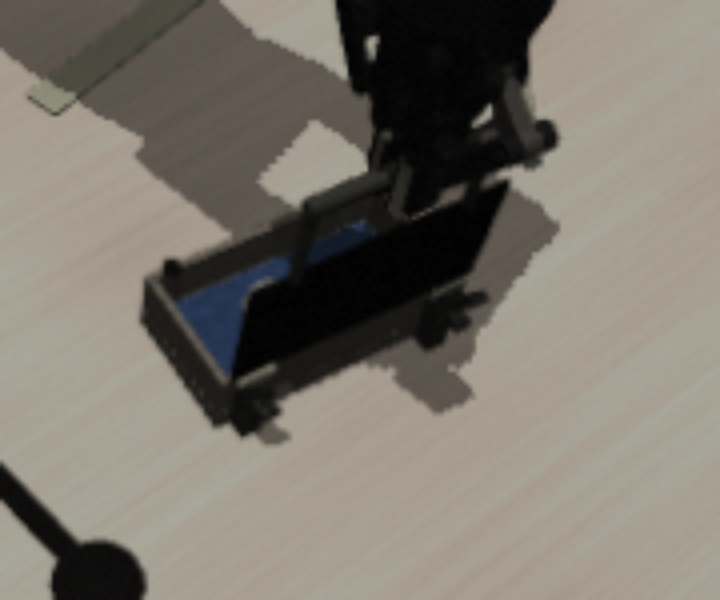

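View pics/wrist4.png

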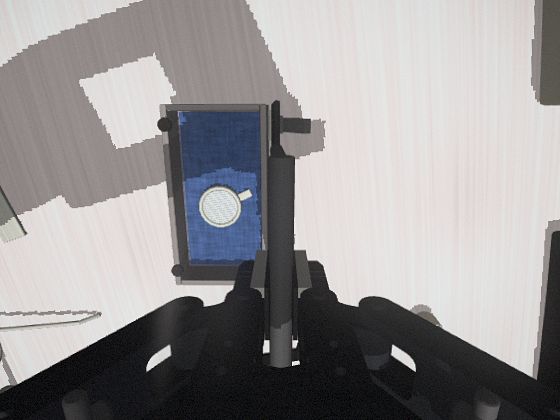

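```bash
python3 -m inch '[{"dp":[-4,0,0],"angular":[0,0,0],"fingers":255},{"dp":[-11,0,-0.1],"angular":[0,0,0],"fingers":255},{"dp":[-18.1,0,0.3],"angular":[0,0,0],"fingers":255},{"dp":[-27.1,0,1.4],"angular":[0,0,0],"fingers":255},{"dp":[-36,0,3.1],"angular":[0,0,0],"fingers":255},{"dp":[-44.8,0,5.5],"angular":[0,0,0],"fingers":255},{"dp":[-53.4,0,8.4],"angular":[0,0,0],"fingers":255},{"dp":[-61.7,0,12],"angular":[0,0,0],"fingers":255},{"dp":[-69.8,0,16.1],"angular":[0,0,0],"fingers":255},{"dp":[-77.6,0,20.8],"angular":[0,0,0],"fingers":255},{"dp":[-82,0,23.8],"angular":[0,0,0],"fingers":255},{"dp":[-85,0,26],"angular":[0,0,0],"fingers":255}]'
python3 - <<'E'
from h import *
from rig import monitor
s=monitor.sense();print(s['clock'],s['eef_pos'],s['tcp_rot'],s['opening'],s['contact_force'],s['wrist_torque'])
for n in ("wrist","scene"):
    im,d=vision.grab_frame(n); cv2.imwrite(f"pics/{n}5.png",im)
    if n=="scene": cv2.imwrite("pics/s5c.png",cv2.resize(im[80:230,260:440],None,fx=4,fy=4))
s=monitor.sense();print(s['clock'],s['eef_pos'],s['contact_force'])
E
```

```text
clock: 5.98
eef_pos: [481.2, 189.6, 131.3]
tcp_rot: [3.141, 0.001, -0.149]
contact_force: [0.2, 3.8, 2.0]
opening: 0.1
5.9833 [481.20111193 189.55483044 131.30740678] [ 3.14102302e+00  1.24869675e-03 -1.48761875e-01] 0.10023669307221399 [0.22542668 3.81661598 2.00899427] [ 0.58883021 -0.24328227 -0.05556751]
6.0833 [481.29164898 189.54969662 131.36064396] [-0.54555609  4.60655124  2.26050981]
```

View pics/s5c.png

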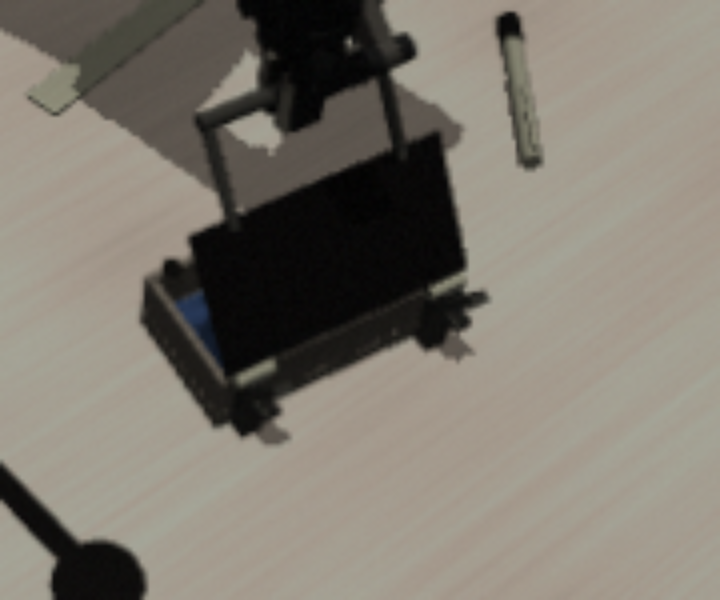

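View pics/wrist5.png

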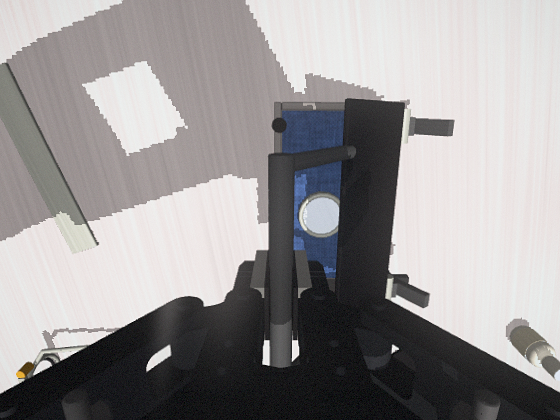

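```bash
python3 -m inch '[{"dp":[-3.5,0,2.8],"angular":[0,0,0],"fingers":255},{"dp":[-8.8,0,7.2],"angular":[0,0,0],"fingers":255},{"dp":[-13.7,0,11.9],"angular":[0,0,0],"fingers":255},{"dp":[-19.9,0,18.5],"angular":[0,0,0],"fingers":255},{"dp":[-25.6,0,25.6],"angular":[0,0,0],"fingers":255},{"dp":[-30.8,0,33],"angular":[0,0,0],"fingers":255},{"dp":[-35.5,0,40.8],"angular":[0,0,0],"fingers":255},{"dp":[-39.6,0,48.8],"angular":[0,0,0],"fingers":255},{"dp":[-43.1,0,57.2],"angular":[0,0,0],"fingers":255},{"dp":[-46.1,0,65.8],"angular":[0,0,0],"fingers":255},{"dp":[-47.5,0,70.5],"angular":[0,0,0],"fingers":255},{"dp":[-48.4,0,74.5],"angular":[0,0,0],"fingers":255}]'
python3 - <<'E'
from h import *
from rig import monitor
s=monitor.sense();print(s['clock'],s['eef_pos'],s['tcp_rot'],s['opening'],s['contact_force'],s['wrist_torque'])
for n in ("scene",):
    im,d=vision.grab_frame(n); cv2.imwrite(f"pics/{n}6.png",im)
    if n=="scene": cv2.imwrite("pics/s6c.png",cv2.resize(im[80:230,240:420],None,fx=4,fy=4))
s=monitor.sense();print(s['clock'],s['eef_pos'],s['contact_force'])
E
```

```text
clock: 7.08
eef_pos: [434.5, 196.7, 56.8]
tcp_rot: [3.141, 0.0, -0.149]
contact_force: [1.9, 1.0, 1.4]
opening: 0.1
7.0833 [434.49745355 196.65943861  56.78602103] [ 3.14113687e+00  4.61995337e-04 -1.48841654e-01] 0.09990607910874338 [1.858144   1.03092756 1.42849036] [ 0.11326839 -0.47530209 -0.01789699]
7.1333 [434.35348332 196.62288235  56.44649485] [ 2.19678066  2.08357357 -1.1684149 ]
```

View pics/s6c.png

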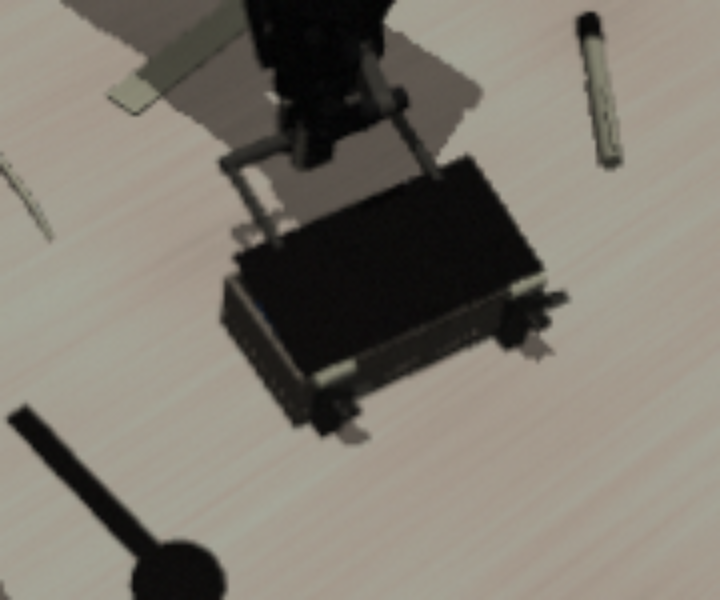

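```bash
python3 -m inch '[{"dp":[-0.6,0,2.5],"angular":[0,0,0],"fingers":255},{"dp":[-1.1,0,5],"angular":[0,0,0],"fingers":255},{"dp":[-1.5,0,7.5],"angular":[0,0,0],"fingers":255},{"dp":[-1.9,0,10],"angular":[0,0,0],"fingers":255},{"dp":[-2.2,0,12.5],"angular":[0,0,0],"fingers":255},{"dp":[-2.6,0,15],"angular":[0,0,0],"fingers":255},{"dp":[-2.8,0,17],"angular":[0,0,0],"fingers":255},{"dp":[-3,0,19],"angular":[0,0,0],"fingers":255},{"dp":[-3.1,0,21],"angular":[0,0,0],"fingers":255},{"dp":[-3.2,0,22.5],"angular":[0,0,0],"fingers":255},{"dp":[-3.3,0,23.5],"angular":[0,0,0],"fingers":255},{"dp":[-3.3,0,24],"angular":[0,0,0],"fingers":255}]'
python3 -m inch '[{"dp":[0,0,0.7],"angular":[0,0,0],"fingers":255},{"dp":[0,0,1.4],"angular":[0,0,0],"fingers":255},{"dp":[0,0,2.1],"angular":[0,0,0],"fingers":255},{"dp":[0,0,2.8],"angular":[0,0,0],"fingers":255}]'
```

```text
clock: 8.13
eef_pos: [431.8, 197.2, 33.5]
tcp_rot: [3.142, -0.0, -0.149]
contact_force: [3.8, -3.0, 1.2]
opening: 0.102
clock: 8.47
eef_pos: [431.8, 197.2, 31.1]
tcp_rot: [-3.141, -0.0, -0.149]
contact_force: [0.9, -4.7, 17.0]
opening: 0.104
```

```bash
python3 -m inch '[{"dp":[0,0,0],"angular":[0,0,0],"fingers":255},{"dp":[0,0,0],"angular":[0,0,0],"fingers":255}]'
python3 - <<'E'
from h import *
from rig import monitor
t,s=vision.camera_params("top"),vision.camera_params("scene")
for n in ("scene","top"):
    p=vision.camera_params(n)
    im,d=vision.grab_frame(n); cv2.imwrite(f"pics/{n}7.png",im); c=cloud(p,d)
    m=(d>0)&(c[...,0]>470)&(c[...,0]<585)&(c[...,1]>95)&(c[...,1]<275)&(im.max(2)<60)&(c[...,2]>40)
    q=c[m]; A=np.c_[q[:,:2],np.ones(len(q))]
    k=np.linalg.lstsq(A,q[:,2],rcond=None)[0]
    w=abs(A@k-q[:,2])<4; k=np.linalg.lstsq(A[w],q[w,2],rcond=None)[0]
    e=np.array([np.cos(-.149),np.sin(-.149)])
    print(n,len(q),"tilt deg along e",np.degrees(np.arctan(k[:2]@e)),"z at centre",k@[520,184,1], "z at hinge",k@[561,178,1])
    if n=="scene": cv2.imwrite("pics/s7c.png",cv2.resize(im[80:230,240:420],None,fx=4,fy=4))
print(monitor.sense()['contact_force'],monitor.sense()['eef_pos'])
E
```

```text
clock: 8.63
eef_pos: [431.8, 197.2, 31.2]
tcp_rot: [-3.141, -0.0, -0.149]
contact_force: [2.4, -5.3, 7.8]
opening: 0.103
scene 3052 tilt deg along e -52.47534749928245 z at centre 73.35213427107624 z at hinge 19.336319007980592
top 3750 tilt deg along e -49.31495672718524 z at centre 65.84800615520123 z at hinge 17.590817320572683
[ 1.75475235 -3.7124861   7.90472547] [431.81871942 197.25787823  31.24258568]
```

View pics/s7c.png

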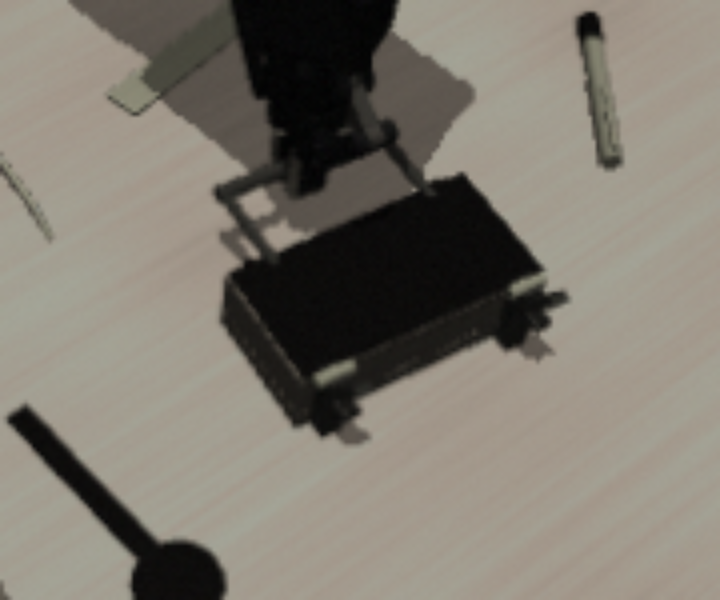

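```bash
cat > tilt.py <<'E'
from h import *
from rig import monitor
import sys
for n in ("scene","top"):
    p=vision.camera_params(n)
    im,d=vision.grab_frame(n); cv2.imwrite(f"pics/{n}{sys.argv[1]}.png",im); c=cloud(p,d)
    e=np.array([np.cos(-.149),np.sin(-.149)]); f=np.array([-e[1],e[0]])
    r=c[...,:2]-np.array([561,178]); X=r@e; Y=r@f
    m=(d>0)&(X<-15)&(X>-76)&(abs(Y)<70)&(c[...,2]>40)&(c[...,2]<64)
    q=np.c_[X[m],Y[m],c[m][:,2]]; A=np.c_[q[:,:2],np.ones(len(q))]
    k=np.linalg.lstsq(A,q[:,2],rcond=None)[0]
    w=abs(A@k-q[:,2])<3; k=np.linalg.lstsq(A[w],q[w,2],rcond=None)[0]
    print(n,len(q),"tilt deg",np.degrees(np.arctan(k[0])),"z hinge/edge",k[2],k@[-81,0,1])
    b=(d>0)&(X<-122)&(X>-138)&(abs(Y)<52)&(abs(Y)>38)&(c[...,2]>35)&(c[...,2]<75)
    print("  bar top z",np.percentile(c[b][:,2],[50,90]) if b.any() else None)
print(monitor.sense()['contact_force'],monitor.sense()['eef_pos'],monitor.sense()['clock'])
E
python3 tilt.py 8
```

```text
scene 1496 tilt deg -0.011705390199471043 z hinge/edge 49.67938581173487 49.69593391750122
  bar top z [51.30501227 53.55749985]
top 2587 tilt deg 0.012287144635487239 z hinge/edge 48.71055404562464 48.693183503864155
  bar top z [51.09820047 52.93100101]
[ 1.87850309 -4.34788952  7.15446205] [431.8089908  197.22587651  31.25450534] 8.8333
```

```bash
python3 -m inch '[{"dp":[0,0,0],"angular":[0,0,0],"fingers":220},{"dp":[0,0,0],"angular":[0,0,0],"fingers":190},{"dp":[0,0,0],"angular":[0,0,0],"fingers":165},{"dp":[0,0,0],"angular":[0,0,0],"fingers":165},{"dp":[0,0,0],"angular":[0,0,0],"fingers":165},{"dp":[0,0,0],"angular":[0,0,0],"fingers":165}]'
python3 - <<'E'
from h import *
im,d=vision.grab_frame("wrist"); cv2.imwrite("pics/w9.png",im)
E
python3 tilt.py 9
```

```text
clock: 9.33
eef_pos: [431.3, 197.3, 30.7]
tcp_rot: [3.141, 0.0, -0.149]
contact_force: [-0.4, -0.3, 1.2]
opening: 0.35
scene 1492 tilt deg 0.22967734810939827 z hinge/edge 49.91162238207994 49.586921941583
  bar top z [51.82955281 53.32297022]
top 2574 tilt deg -0.04646421979998254 z hinge/edge 48.56888566880862 48.63457292641855
  bar top z [50.62480402 52.2802066 ]
[ 0.09389363 -0.15422445 -0.1416562 ] [431.4296066  197.26532169  30.73665353] 9.4833
```

View pics/w9.png

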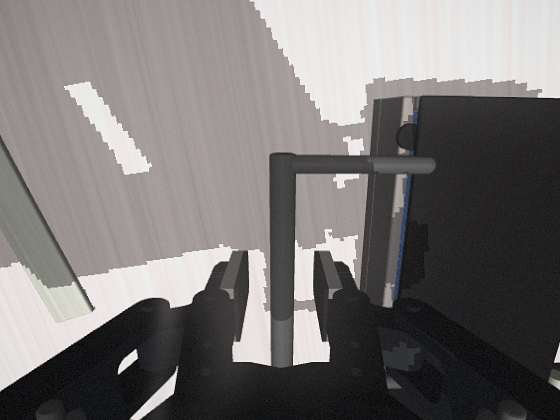

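The cover is level, the fingers are clear on both sides of the bar (column 282, pads at 240 and 322), and the force is back to zero. Next I lift straight up.

```bash
python3 -m inch '[{"dp":[0,0,-4],"angular":[0,0,0],"fingers":165},{"dp":[0,0,-12],"angular":[0,0,0],"fingers":165},{"dp":[0,0,-24],"angular":[0,0,0],"fingers":165},{"dp":[0,0,-40],"angular":[0,0,0],"fingers":165},{"dp":[0,0,-60],"angular":[0,0,0],"fingers":165},{"dp":[0,0,-85],"angular":[0,0,0],"fingers":165},{"dp":[0,0,-110],"angular":[0,0,0],"fingers":165},{"dp":[0,0,-135],"angular":[0,0,0],"fingers":165},{"dp":[0,0,-155],"angular":[0,0,0],"fingers":165},{"dp":[0,0,-165],"angular":[0,0,0],"fingers":165},{"dp":[0,0,-165],"angular":[0,0,0],"fingers":165},{"dp":[0,0,-165],"angular":[0,0,0],"fingers":165}]'
python3 tilt.py 10
```

```text
clock: 10.48
eef_pos: [431.5, 197.2, 195.8]
tcp_rot: [-3.141, -0.001, -0.149]
contact_force: [-0.0, 0.0, 0.3]
opening: 0.35
scene 1491 tilt deg 0.039835848021994816 z hinge/edge 49.76993476844901 49.71361815600167
  bar top z [51.73303631 53.88940419]
top 2605 tilt deg 0.071425525093264 z hinge/edge 48.733555525813166 48.63258001629627
  bar top z [50.93955983 53.11224277]
[-0.13220439  0.38262988 -0.62570155] [430.6979775  196.9175096  194.63071944] 10.5833
```

View pics/scene10.png

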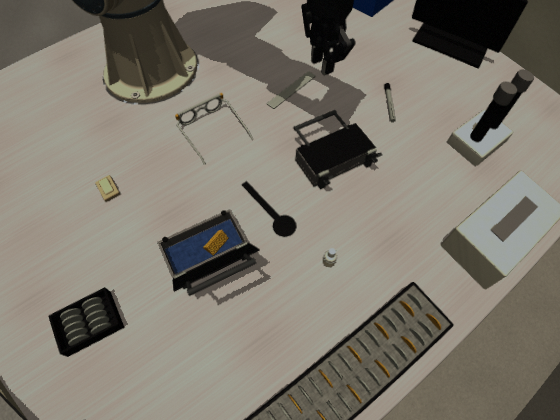

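View pics/top10.png

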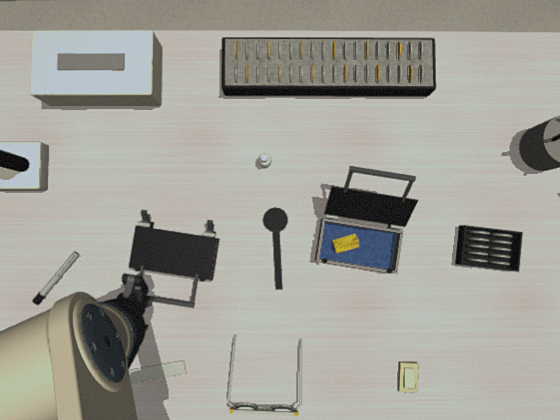

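The scene view shows the lens cover lying level (335,150) with the gripper clear above it. The prism cover is still leaning open (210,265).

```bash
python3 -c "
from rig import sign_off; print(sign_off())"
```

```text
the job is handed in; nothing more can be done
None
```

The lens tray's cover is closed. I gripped it by its bar, swung it up past vertical, lowered it slowly onto its bumpers, let go and lifted clear. The job was handed in at about 10.6 s on the robot's clock.

- **Closed cover:** after release, both fixed cameras measured it within 0.1° of level. The bar top read about 53 mm, which puts the bar centre at the expected 48 mm.
- **Forces:** the most I read was about 17 N upward, when the cover met the bumpers. It dropped to about zero on release, and the gripper touches nothing now.
- **Prism cover:** it looks unchanged in both fixed-camera views, still leaning open.
- **Lens:** it was still lying in its tray in the last wrist picture before the cover hid it. I could not see it after closing.
- **Disagreeing check:** one early tilt measurement gave a wrong reading of about 50° because the gripper was in the selected area. I repeated it with the gripper excluded and got the level result above.

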